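# Pack the crank kit into the caddy

## Robot

A 6-joint arm with a two-finger parallel gripper is mounted at the origin on the work surface. World frame = base frame: x ahead of the robot, y to its left, z up, the work surface at z = 0. Lengths are in m, angles in rad, forces in N, time in s.
With the tool pointing down it reaches from about 0.25 to 0.8 m from the base axis. Payload 8.5 kg.
Tool frame: the origin (TCP) lies on the centre line of the jaws, within the pads' length; the fingertips stand 11 mm ahead of it and the grasp point (between the pads) lies 8 mm behind it; z points along the fingers, y is the line along which they close (so a half turn about z gives the same grasp; the last joint's range is limited). The gripper opens to 85 mm and grips with 20 to 120 N. Pads are 22 mm wide; open, the fingers measure 114 mm over their backs; the gripper's body (76 mm by 85 mm) begins 54 mm behind the grasp point. The pads swing forward as they close: fully open they stand 13 mm farther back than shut.
Start: joints at [1.334, 0.238, -0.013, 1.319, 0, 1.571], TCP at [0.123, 0.51, 0.242] pointing down, gripper open.
Joint ranges: [-2.66, 2.66], [-1.03, 1.9], [-1.14, 1.46], [-1.82, 2.27], [-1.45, 1.34], [-3.14, 3.14]. Speed limits (rad/s): [2.22, 2.22, 2.79, 3.14, 3.14, 3.14].

## Interface

Orientations are given as a 3x3 rotation matrix whose columns are the frame's x, y, z axes.
In Python, from plant import sensors, vision, ctrl, spotter gives the robot as it stands.
- The arm moves only by the tool send_rows, never from a script. Its arguments are lists of equal length, an entry for each row: "delta_pos": the shift along the tool's x, y, z in mm, a list of three; "rotation": the turn, a rotation vector about the tool's x, y, z in degrees, a list of three; "gripper": the closure, from -1 (fully open) to 1 (shut). A call has 1 to 10 rows; each row is the pose to reach, as a shift and turn from the pose commanded when the call began, along the tool's axes at that moment; what a row does not reach only later rows make up. A row lasts 1/10 s, in which the tool goes at most 50 mm and 8.59 degrees, less where a joint would pass 70% of its speed; a pose out of reach is approached as far as the arm can. A call with a gripper value outside its range is refused whole. The fingers move at their own pace and stop on an object; the grip force is fixed at half the most. Time passes only in rows, so rows that repeat a pose let the fingers close. It gives the time, the measured TCP pose, the force, the opening and the grip force at its end, in the units of the state.
- sensors.state(): the state, without advancing time (a new reading comes with each control period).
- vision.snapshot(name): name is "side" or "top"; returns a dict with "img" (420x560x3 uint8, red, green, blue), "K" (3x3 intrinsics, pixels), "rvec" (rotation vector, rad) and "tvec" (3), from world to camera coordinates, as OpenCV has them. Camera axes: x right, y down, z forward; pixel columns grow to the right and rows downward; lengths in m; the calibration is good to about 2 mm. A picture is of the moment at which its call begins. There is no depth.
- ctrl.finish_job(): hands the job in; it is judged then, once.
Trained networks look in the newest picture that a camera, given by its name, has taken for a name from the list of things; names that differ only in an ending like _2 or _b are one class to them, and where a whole thing is asked for, a point or a joint stands for the part that bears it (a point fixed in the world has none). Each returns a list of dicts, best first, with "p" (0 to 1); they miss things now and then, are a little off and sometimes report something else, mostly with a low value. They report only what shows in the picture. A call takes as long as a camera call. They do not tell look-alikes from the thing itself.
- spotter.find_in(camera, label): "extent" ([left, top, width, height] in pixels, round what is visible of it).
- spotter.cut_out(camera, label): "mask" (420x560 bool, what is visible of it) and "extent" ([left, top, width, height] in pixels, round what is visible of it).
- spotter.place_of(camera, label): "point" ([row, column] in pixels: a listed point, or the origin of a listed thing).
The state is a dict: "clock": time; "q": joint angles; "qd": joint speeds; "tau": joint torques, N m; "tcp_pos": TCP position; "ee_rot": TCP orientation; "force": force on the tool from outside, world axes, zero at the start; "wrist_torque": the same for the moment, N m; "finger_gap": opening from 0.0 (shut) to 1.0 (fully open); "grip_force": force on a finger pad.
Only numpy, scipy, OpenCV 4.12 (cv2) and the standard library are available. Lean on these libraries where they do the work, as an engineer would, in place of code of your own. Each camera call takes 0.05 s, during which the arm holds its last target. There are 200 camera calls.

## Task

Pack the crank-fitting kit into the grey four-pocket caddy: the long crank arm lying in the long trough, the hexagonal lock nut flat in the hexagonal pocket, the rectangular bolt tin flat in the rectangular pocket and the yellow mallet head standing in the round pocket, each let go and resting on its pocket's floor. Leave the short crank arm and the plain round collar where they lie; they belong to another bike.

Things in the scene. Friction and masses are not known exactly. Their poses are not given: they have to be found in the camera images.
- crank_center (a point): The LONG aluminium bicycle crank arm, loose, lying flat: 140 mm long, shank 20 mm wide and 20 mm high, with a round boss 30 mm across and 22 mm high at its -x end and a round end 24 mm across at its +x end. Point: middle of its length, 10 mm above its underside; its x axis runs along the arm, z up. About 0.2 kg.
- nut_center (a point): The hexagonal steel lock nut, loose, lying flat: 40 mm across flats, 46 mm across corners, 24 mm high, open hole about 26 mm. Point: its centre, 12 mm above its underside; z up; its x axis is normal to one pair of flats (the others at 60 degree steps). About 0.14 kg.
- tin_center (a point): The closed rectangular steel bolt tin, loose, lying flat: 60 mm (its x) by 38 mm (its y) by 26 mm high. Point: its centre, 13 mm above its underside; z up. About 0.15 kg.
- mallet_center (a point): The yellow hard silicone mallet head without handle, loose, standing on its round end: cylinder 40 mm across, 60 mm high, with a dark handle eye in its side. Point: its centre, 30 mm above its underside; z is its upright axis. About 0.16 kg.
- short_crank_center (a point): Look-alike, to be left alone: the SHORT aluminium crank arm, loose, same make as the long one but only 100 mm long. Point: middle of its length, 10 mm above its underside; x along the arm.
- collar_mid (a point): Look-alike, to be left alone: the plain ROUND steel collar, loose, lying flat, 42 mm across, 24 mm high, hole 26 mm. Point: its centre, 12 mm above its underside.
- trough: The long trough of the caddy, for the long crank arm (either way round): inside 50 mm (x) by 164 mm (y, the long way). Origin: centre of its underside, 3 mm above the shelf; inner floor 2 mm and rim 10 mm above the origin, walls 3 mm: keep the fingertips above the rim. The four pockets stand 70 mm apart in a row, order varying, all at one yaw, in a fixed grey caddy (292 x 180 mm, edge 10 mm high).
- hex_pocket: The hexagonal pocket of the caddy, for the nut (any turn that fits): inside 60 mm across flats, one pair of flats facing along its x. Origin: centre of its underside, 3 mm above the shelf; inner floor 2 mm and rim 10 mm above the origin, walls 3 mm: keep the fingertips above the rim. 
- rect_pocket: The rectangular pocket of the caddy, for the tin (either way round): inside 58 mm (x) by 82 mm (y, the long way). Origin: centre of its underside, 3 mm above the shelf; inner floor 2 mm and rim 10 mm above the origin, walls 3 mm: keep the fingertips above the rim. 
- round_pocket: The round pocket of the caddy, for the mallet head: inside 60 mm across. Origin: centre of its underside, 3 mm above the shelf; inner floor 2 mm and rim 10 mm above the origin, walls 3 mm: keep the fingertips above the rim. 
Things that resemble listed ones, but are neither listed nor needed, are in the scene too. What is shaped like the trough but white is not meant. What is shaped like the hex_pocket but blue is not meant.

How it is judged:
At the end, for the whole second after the job is handed in: Each piece rests in its own pocket: centre within 20 (crank), 16 (nut), 18 (tin), 14 mm (mallet head) of the pocket's centre, seated to 3 mm in height, level within 0.08 rad, at rest; short crank and collar within 30 mm of their start (horizontal distance between crank_center and trough below 0.02 m and z of crank_center in the frame of trough below 0.015 m and angle between each of crank_center, nut_center, tin_center, mallet_center's own z axis and vertical below 0.08 rad and linear speed of each of crank, nut, tin, mallet_head below 0.02 m/s and horizontal distance between nut_center and hex_pocket below 0.016 m and z of nut_center in the frame of hex_pocket below 0.017 m and horizontal distance between tin_center and rect_pocket below 0.018 m and z of tin_center in the frame of rect_pocket below 0.018 m and horizontal distance between mallet_center and round_pocket below 0.014 m and z of mallet_center in the frame of round_pocket below 0.035 m and distance of each of short_crank_center, collar_mid from where it was at the start of the episode below 0.03 m); the robot touches nothing.
It fails at once if the short crank arm is moved more than 30 mm (distance of short_crank_center from where it was at the start of the episode above 0.03 m).
It fails at once if the round collar is moved more than 30 mm (distance of collar_mid from where it was at the start of the episode above 0.03 m).
It also fails if it takes over 93 s, if anything falls off the work surface, if the arm or the gripper's body presses on something with over 40 N, if the wrist force passes 120 N, or if a joint passes its speed limit or range.

## Working session

There is one attempt and no reset: what is moved stays moved. The work goes in short steps, Python scripts to look and compute and a tool call to move; the robot and the scene stay as the last step left them, time stands still between calls to the robot, and variables do not carry over. Pictures are saved under pics/ and viewed, at most 14 in all, crops included, and the job is handed in when it is done.

Besides the shell and the picture viewer there is one more tool, called as a command line: name --argument value ..., lists and objects as JSON in quotes. send_rows: Moves the arm, as the interface text tells. Its arguments: {"type":"object","properties":{"delta_pos":{"type":"array","items":{"type":"array","items":{"type":"number"}}},"rotation":{"type":"array","items":{"type":"array","items":{"type":"number"}}},"gripper":{"type":"array","items":{"type":"number"}}},"required":["delta_pos","rotation","gripper"]}

```bash
mkdir -p pics; ls
cat > h.py <<'E'
import numpy as np, cv2
from plant import sensors, vision, ctrl, spotter
def cam(s):
    R,_=cv2.Rodrigues(np.array(s["rvec"],float)); return np.array(s["K"],float),R,np.array(s["tvec"],float).ravel()
def ray(s,row,col,z):
    K,R,t=cam(s); d=R.T@np.linalg.inv(K)@np.array([col,row,1.]); c=-R.T@t
    return c+d*(z-c[2])/d[2]
def proj(s,P):
    K,R,t=cam(s); p=K@(R@np.array(P,float)+t); return p[:2]/p[2]
E
python3 - <<'E'
from h import *
for n in ("top","side"):
    s=vision.snapshot(n); cv2.imwrite(f"pics/{n}0.png",s["img"][:,:,::-1])
    print(n,"cam",-cam(s)[1].T@cam(s)[2])
    for l,z in dict(crank_center=.01,nut_center=.012,tin_center=.013,mallet_center=.03,short_crank_center=.01,collar_mid=.012,trough=.003,hex_pocket=.003,rect_pocket=.003,round_pocket=.003).items():
        for d in spotter.place_of(n,l)[:4]:
            r,c=d["point"]; print(l,round(d["p"],2),"rc",round(r),round(c),ray(s,r,c,z).round(4)[:2])
print(sensors.state())
E
```

```text
pics
top cam [ 0.31438931 -0.01166905  1.38913157]
crank_center 0.64 rc 202 294 [ 0.4514 -0.0349]
nut_center 0.62 rc 128 344 [ 0.6475 -0.1671]
tin_center 0.92 rc 196 399 [ 0.4679 -0.3074]
tin_center 0.23 rc 130 344 [ 0.6432 -0.1662]
mallet_center 0.61 rc 135 289 [ 0.6249 -0.0211]
short_crank_center 0.69 rc 130 393 [ 0.6442 -0.2946]
collar_mid 0.5 rc 200 341 [ 0.4584 -0.1581]
trough 0.67 rc 186 178 [0.4935 0.2695]
trough 0.6 rc 298 163 [0.2014 0.301 ]
trough 0.44 rc 211 177 [0.4277 0.2704]
hex_pocket 0.92 rc 260 216 [0.3003 0.1662]
hex_pocket 0.71 rc 210 177 [0.4304 0.2707]
hex_pocket 0.33 rc 194 399 [ 0.4746 -0.3096]
rect_pocket 0.71 rc 192 396 [ 0.4798 -0.3021]
rect_pocket 0.64 rc 135 190 [0.6313 0.2411]
round_pocket 0.76 rc 160 187 [0.562 0.247]
round_pocket 0.2 rc 198 342 [ 0.4654 -0.1609]
side cam [ 0.19963703 -0.87811618  0.62070321]
crank_center 0.68 rc 236 300 [ 0.443  -0.0347]
nut_center 0.64 rc 254 399 [ 0.6452 -0.1697]
tin_center 0.69 rc 311 353 [ 0.4712 -0.3152]
tin_center 0.46 rc 266 322 [ 0.4564 -0.1656]
mallet_center 0.76 rc 214 366 [ 0.6321 -0.0094]
mallet_center 0.73 
[... 666 characters left out ...]
,
        8.40129990e-07,  1.57079508e+00]), 'qd': array([ 0.00084014, -0.00210953,  0.00018868,  0.00161404,  0.00027985,
        0.00135019]), 'tau': array([-2.63039052e-03, -5.38594544e+01,  3.46697474e+01,  3.02957211e-03,
       -1.92387815e-04,  2.84137616e-05]), 'tcp_pos': array([0.12316517, 0.51031488, 0.24227865]), 'ee_rot': array([[-9.72088599e-01,  2.34614055e-01, -2.00190849e-05],
       [ 2.34614056e-01,  9.72088596e-01, -7.93647755e-05],
       [ 8.40232380e-07, -8.18463521e-05, -9.99999997e-01]]), 'force': array([ 0.6609976 , -0.18633178, -0.4249438 ]), 'wrist_torque': array([1.72502698e-02, 1.03485967e-06, 4.95706057e-03]), 'grip_force': 0.0, 'finger_gap': 0.9972983633115386}
```

View pics/top0.png

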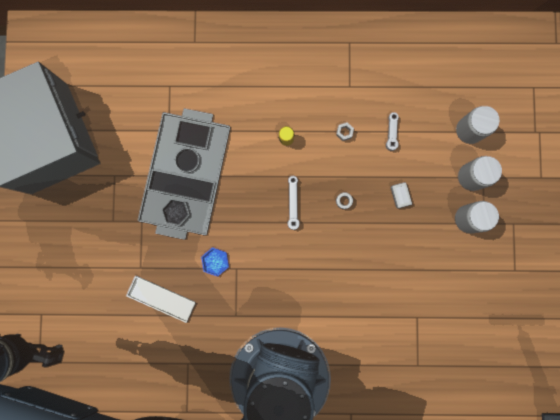

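View pics/side0.png

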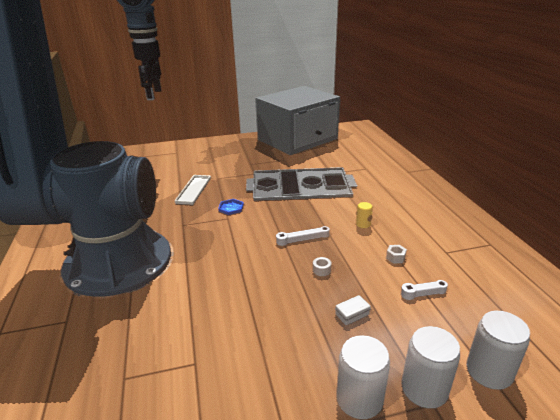

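Seen in the top picture: the long crank is at about (294,202), roughly 52 px ≈ 137 mm, and the short one is at (393,131), 37 px ≈ 97 mm. The hex nut is at (345,131) and the round collar at (344,201). The tin is at (402,195) and the mallet at (286,134). The caddy pockets, from the far end, are rect (193,135), round (187,160), trough (181,186) and hex (177,212). The white tray at (161,299) and the blue hex at (216,262) are decoys.

Next I'll fit silhouettes in both cameras and check the look-alikes in one crop.

```bash
cat > fit.py <<'E'
from h import *
from scipy.optimize import minimize
def circ(x,r,n=24,ph=0): a=np.arange(n)*2*np.pi/n+ph; return np.c_[x+r*np.cos(a),r*np.sin(a)]
def box(a,b): return np.array([[-a,-b],[a,-b],[a,b],[-a,b]])/2
# parts: (outline, height)
SH=dict(crank=[(circ(-.055,.015),.022),(circ(.058,.012),.020),(box(.113,.02),.02)],
 nut=[(circ(0,.0231,6,np.pi/6),.024)], tin=[(box(.06,.038),.026)], mallet=[(circ(0,.02),.06)], caddy=[(box(.292,.18),.01)])
F=4
def sil(s,parts,p,roi):
    x0,y0,x1,y1=roi; m=np.zeros(((y1-y0)*F,(x1-x0)*F),np.uint8); c,sn=np.cos(p[2]),np.sin(p[2])
    for o,h in parts:
        q=o@np.array([[c,sn],[-sn,c]])+p[:2]
        P=np.r_[np.c_[q,0*q[:,0]],np.c_[q,0*q[:,0]+h]]
        uv=np.array([proj(s,a) for a in P]); hull=cv2.convexHull(((uv-[x0,y0]+.5)*F*16).astype(np.int32))
        cv2.fillConvexPoly(m,hull,1,shift=4)
    return cv2.resize(m.astype(np.float32),(x1-x0,y1-y0),interpolation=cv2.INTER_AREA)
def fill(m):
    cs,_=cv2.findContours(m.astype(np.uint8),cv2.RETR_EXTERNAL,cv2.CHAIN_APPROX_NONE); o=np.zeros(m.shape,np.uint8); cv2.drawContours(o,[max(cs,key=cv2.contourArea)],-1,1,-1); return o
def fit(views,name,p0,yaws):
    best=None; V=[]
    for s,m in views:
        ys,xs=np.nonzero(m); V.append((s,m,(max(xs.min()-12,0),max(ys.min()-12,0),min(xs.max()+13,560),min(ys.max()+13,420))))
    def cost(p): return sum(np.abs(sil(s,SH[name],p,r)-m[r[1]:r[3],r[0]:r[2]]).sum()/m.sum() for s,m,r in V)
    for y in yaws:
        p=np.array([*p0,y]); S=np.array([p]+[p+d for d in np.diag([.006,.006,.12])])
        r=minimize(cost,p,method="Nelder-Mead",options=dict(initial_simplex=S,maxfev=140,xatol=2e-4,fatol=1e-4))
        if best is None or r.fun<best.fun: best=r
    return best
E
cat > m1.py <<'E'
from fit import *
S={n:vision.snapshot(n) for n in("top","side")}
p0=dict(crank=(.447,-.035),nut=(.646,-.168),tin=(.47,-.311),mallet=(.628,-.015))
lab=dict(crank="crank_center",nut="nut_center",tin="tin_center",mallet="mallet_center")
yw=dict(crank=[0,3.14],nut=[0,.35,.7],tin=[0,.4,-.4,.8,1.57],mallet=[0])
for k in p0:
    vs={}
    for n,s in S.items():
        uv=proj(s,[*p0[k],.012])
        for d in spotter.cut_out(n,lab[k]):
            l,t,w,h=d["extent"]
            if abs(l+w/2-uv[0])<15 and abs(t+h/2-uv[1])<15: vs[n]=(s,fill(d["mask"])); break
    for use in (["top"],["side"],["top","side"]):
        u=[vs[n] for n in use if n in vs]
        if u:
            r=fit(u,k,p0[k],yw[k]); print(k,use,r.x.round(4),"deg",round(np.degrees(r.x[2]),1),"cost",round(r.fun,3))
vs=[]
for n,s in S.items():
    uv=proj(s,[.5,.25,.005]); hsv=cv2.cvtColor(s["img"],cv2.COLOR_RGB2HSV)
    m=(hsv[...,1]<70).astype(np.uint8); nl,L,st,_=cv2.connectedComponentsWithStats(m)
    i=np.bincount(L[int(uv[1])-20:int(uv[1])+20,int(uv[0])-20:int(uv[0])+20].ravel(),minlength=nl); i[0]=0; i=i.argmax()
    M=cv2.morphologyEx(fill(L==i),cv2.MORPH_OPEN,np.ones((3,3))); print(n,st[i]); vs.append((s,M))
for u in ([vs[0]],[vs[1]],vs):
    r=fit(u,"caddy",(.51,.255),[-.2,.0,.2]); print("caddy",r.x.round(4),round(np.degrees(r.x[2]),1),round(r.fun,3))
    c,sn=np.cos(r.x[2]),np.sin(r.x[2]); print([(r.x[:2]+a*np.array([c,sn])).round(4).tolist() for a in(.105,.035,-.035,-.105)])
for n,l in [(n,l) for n in S for l in("trough","hex_pocket","rect_pocket","round_pocket")]:
    for d in spotter.cut_out(n,l)[:2]:
        v,u=np.nonzero(d["mask"]); print(n,l,round(d["p"],2),ray(S[n],v.mean(),u.mean(),.005).round(4)[:2])
a=S["top"]["img"][100:240,260:420,::-1]; b=vs[0]
c=S["top"]["img"].copy(); cs,_=cv2.findContours(b[1],0,2); cv2.drawContours(c,cs,-1,(255,0,0),1); c=c[100:240,110:260,::-1]
cv2.imwrite("pics/crop.png",np.hstack([cv2.resize(a,None,fx=2.5,fy=2.5,interpolation=2),cv2.resize(c,None,fx=2.5,fy=2.5,interpolation=2)]))
print(sensors.state()["clock"])
E
python3 m1.py
```

```text
crank ['top'] [ 0.4508 -0.0335  0.0205] deg 1.2 cost 0.091
crank ['side'] [ 0.4502 -0.0304  0.0475] deg 2.7 cost 0.208
crank ['top', 'side'] [ 0.45   -0.0333  0.0254] deg 1.5 cost 0.33
nut ['top'] [ 0.639  -0.1678  0.3197] deg 18.3 cost 0.06
nut ['side'] [ 0.6389 -0.1622  0.4937] deg 28.3 cost 0.23
nut ['top', 'side'] [ 0.6381 -0.1667  0.4809] deg 27.6 cost 0.362
tin ['top'] [ 0.4715 -0.3128  0.2822] deg 16.2 cost 0.085
tin ['side'] [ 0.4697 -0.3102  0.3251] deg 18.6 cost 0.182
tin ['top', 'side'] [ 0.4712 -0.3123  0.2912] deg 16.7 cost 0.289
mallet ['top'] [ 0.622  -0.0144  0.0259] deg 1.5 cost 0.2
mallet ['side'] [ 0.624  -0.0068  0.2229] deg 12.8 cost 0.224
mallet ['top', 'side'] [ 0.6206 -0.0141  0.0477] deg 2.7 cost 0.444
top [ 138  109   92  131 8447]
side [ 246  167  111   33 2807]
caddy [ 0.5282  0.2547 -0.2034] -11.7 0.092
[[0.631, 0.2335], [0.5625, 0.2477], [0.4939, 0.2618], [0.4254, 0.2759]]
caddy [ 0.528   0.258  -0.1988] -11.4 0.082
[[0.631, 0.2373], [0.5623, 0.2511], [0.4937, 0.2649], [0.4251, 0.2788]]
caddy [ 0.5281  0.2561 -0.2012] -11.5 0.181
[[0.631, 0.2351], [0.5624, 0.2491], [0.4938, 0.2631], [0.4252, 0.2771]]
top trough 0.6 [0.494 0.26 ]
top trough 0.6 [0.2    0.3063]
top hex_pocket 0.84 [0.296  0.1679]
top rect_pocket 0.73 [0.6316 0.2334]
top round_pocket 0.79 [0.5612 0.2475]
side trough 0.71 [0.4944 0.2662]
side trough 0.55 [0.1971 0.3068]
side hex_pocket 0.62 [0.2955 0.17  ]
side hex_pocket 0.53 [0.4236 0.2812]
side rect_pocket 0.86 [0.6321 0.2397]
side round_pocket 0.51 [0.562  0.2536]
2.0
```

View pics/crop.png

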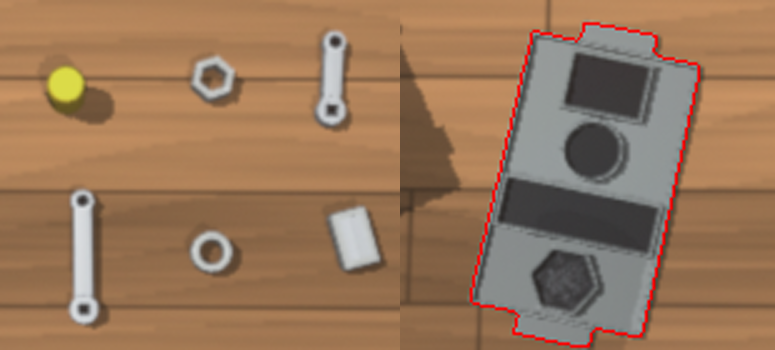

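The crop confirms it: the long crank (lower left) has the clearly longer shank, and the short one (upper right) stays put. The hexagonal ring at upper centre is the nut, and the round ring at lower centre is the collar. The caddy outline fit matches the pocket networks. The crank goes first.

```bash
cat > go.py <<'E'
import sys
from h import *
from scipy.spatial.transform import Rotation as R
# usage: go.py x y z yawdeg(of tool y axis, mod 180 unless 6th arg)
x,y,z,a=map(float,sys.argv[1:5]); st=sensors.state(); T=st["ee_rot"]; p=st["tcp_pos"]
cur=np.degrees(np.arctan2(T[1,1],T[0,1]))
print("clock",round(st["clock"],2),"cur",p.round(4),"yaw",round(cur,1),"q1,q6",st["q"][[0,5]].round(2),"gap",round(st["finger_gap"],3),"grip",round(st["grip_force"],1))
for k in (0,180):
    A=np.radians(a+k); yy=np.array([np.cos(A),np.sin(A),0]); zz=np.array([0,0,-1.]); G=np.c_[np.cross(yy,zz),yy,zz]
    print("yaw",a+k,"delta mm",(T.T@(np.array([x,y,z])-p)*1e3).round(1),"rot",np.degrees(R.from_matrix(T.T@G).as_rotvec()).round(1))
E
python3 go.py .450 -.0333 .10 91.5
```

```text
clock 2.0 cur [0.1232 0.5103 0.2423] yaw 76.4 q1,q6 [1.33 1.57] gap 1.003 grip 0.0
yaw 91.5 delta mm [-445.3 -451.7  142.3] rot [ -0.   -0.  -15.1]
yaw 271.5 delta mm [-445.3 -451.7  142.3] rot [ -0.    0.  164.9]
```

send_rows --delta_pos '[[-445.3,-451.7,142.3],[-445.3,-451.7,142.3],[-445.3,-451.7,142.3],[-445.3,-451.7,142.3],[-445.3,-451.7,142.3],[-445.3,-451.7,142.3],[-445.3,-451.7,142.3],[-445.3,-451.7,142.3],[-445.3,-451.7,142.3],[-445.3,-451.7,142.3]]' --rotation '[[0,0,-15.1],[0,0,-15.1],[0,0,-15.1],[0,0,-15.1],[0,0,-15.1],[0,0,-15.1],[0,0,-15.1],[0,0,-15.1],[0,0,-15.1],[0,0,-15.1]]' --gripper '[-1,-1,-1,-1,-1,-1,-1,-1,-1,-1]'

```text
clock: 3.0
tcp_pos: [0.3754, 0.0903, 0.1328]
ee_rot: [[-1.0, -0.027, 0.001], [-0.027, 1.0, 0.0], [-0.001, 0.0, -1.0]]
force: [1.7, 1.7, 0.2]
finger_gap: 1.0
grip_force: 0.0
```

```bash
python3 go.py .450 -.0333 .10 91.5
```

```text
clock 3.0 cur [0.3754 0.0903 0.1328] yaw 91.5 q1,q6 [0.24 0.21] gap 1.0 grip 0.0
yaw 91.5 delta mm [ -71.2 -125.6   32.9] rot [0.  0.1 0. ]
yaw 271.5 delta mm [ -71.2 -125.6   32.9] rot [-1.0e-01  0.0e+00 -1.8e+02]
```

send_rows --delta_pos '[[-71.2,-125.6,32.9],[-71.2,-125.6,32.9],[-71.2,-125.6,32.9],[-71.2,-125.6,32.9],[-71.2,-125.6,32.9],[-71.2,-125.6,32.9]]' --rotation '[[0,0,0],[0,0,0],[0,0,0],[0,0,0],[0,0,0],[0,0,0]]' --gripper '[-1,-1,-1,-1,-1,-1]'

```text
clock: 3.6
tcp_pos: [0.4486, -0.031, 0.1]
ee_rot: [[-1.0, -0.027, -0.001], [-0.027, 1.0, 0.0], [0.001, 0.0, -1.0]]
force: [0.2, 0.8, 0.3]
finger_gap: 1.006
grip_force: 0.0
```

```bash
python3 go.py .450 -.0333 .020 91.5
```

```text
clock 3.6 cur [ 0.4486 -0.031   0.1   ] yaw 91.5 q1,q6 [-0.07 -0.1 ] gap 1.006 grip 0.0
yaw 91.5 delta mm [-1.4 -2.4 80. ] rot [ 0. -0.  0.]
yaw 271.5 delta mm [-1.4 -2.4 80. ] rot [ 1.0e-01  0.0e+00 -1.8e+02]
```

send_rows --delta_pos '[[0,0,40],[-1,-1.5,70],[-1,-1.5,80],[-1,-1.5,80],[-1,-1.5,80],[-1,-1.5,80],[-1,-1.5,80],[-1,-1.5,80],[-1,-1.5,80],[-1,-1.5,80]]' --rotation '[[0,0,0],[0,0,0],[0,0,0],[0,0,0],[0,0,0],[0,0,0],[0,0,0],[0,0,0],[0,0,0],[0,0,0]]' --gripper '[-1,-1,-1,-1,1,1,1,1,1,1]'

```text
clock: 4.6
tcp_pos: [0.4506, -0.033, 0.0208]
ee_rot: [[-1.0, -0.026, 0.001], [-0.026, 1.0, -0.0], [-0.001, -0.0, -1.0]]
force: [-1.8, 0.6, 8.3]
finger_gap: 0.211
grip_force: 58.9
```

```bash
python3 go.py .4938 .2635 .08 168.5
```

```text
clock 4.6 cur [ 0.4506 -0.033   0.0208] yaw 91.5 q1,q6 [-0.07 -0.1 ] gap 0.211 grip 58.9
yaw 168.5 delta mm [-51.1 295.2 -59.2] rot [ -0.    0.1 -77. ]
yaw 348.5 delta mm [-51.1 295.2 -59.2] rot [1.00e-01 1.00e-01 1.03e+02]
```

send_rows --delta_pos '[[0,0,-40],[0,0,-60],[-51,295,-70],[-51,295,-70],[-51,295,-70],[-51,295,-70],[-51,295,-70],[-51,295,-70],[-51,295,-70],[-51,295,-70]]' --rotation '[[0,0,0],[0,0,0],[0,0,-77],[0,0,-77],[0,0,-77],[0,0,-77],[0,0,-77],[0,0,-77],[0,0,-77],[0,0,-77]]' --gripper '[1,1,1,1,1,1,1,1,1,1]'

```text
clock: 5.6
tcp_pos: [0.4928, 0.265, 0.0894]
ee_rot: [[-0.329, -0.944, -0.001], [-0.944, 0.329, -0.001], [0.001, 0.001, -1.0]]
force: [-1.3, -0.4, -2.7]
finger_gap: 0.208
grip_force: 60.6
```

```bash
python3 go.py .4938 .2635 .08 168.5
```

```text
clock 5.6 cur [0.4928 0.265  0.0894] yaw 160.8 q1,q6 [ 0.49 -0.74] gap 0.208 grip 60.6
yaw 168.5 delta mm [ 1.  -1.4  9.4] rot [ 0.  -0.  -7.7]
yaw 348.5 delta mm [ 1.  -1.4  9.4] rot [-1.000e-01 -1.000e-01  1.723e+02]
```

send_rows --delta_pos '[[1,-1,10],[1,-1,10],[1,-1,10],[1,-1,35],[1,-1,50],[1,-1,60],[1,-1,62.5],[1,-1,62.5],[1,-1,62.5],[1,-1,62.5]]' --rotation '[[0,0,-7.7],[0,0,-7.7],[0,0,-7.7],[0,0,-7.7],[0,0,-7.7],[0,0,-7.7],[0,0,-7.7],[0,0,-7.7],[0,0,-7.7],[0,0,-7.7]]' --gripper '[1,1,1,1,1,1,1,1,1,1]'

```text
clock: 6.6
tcp_pos: [0.4943, 0.2623, 0.0282]
ee_rot: [[-0.208, -0.978, 0.001], [-0.978, 0.208, 0.0], [-0.001, -0.001, -1.0]]
force: [0.1, -0.4, -2.9]
finger_gap: 0.211
grip_force: 60.5
```

```bash
python3 go.py .4938 .2635 .0265 168.5
python3 - <<'E'
from h import *
s=vision.snapshot("side"); cv2.imwrite("pics/p1.png",cv2.resize(s["img"][100:240,200:400,::-1],None,fx=3.5,fy=3.5,interpolation=2))
E
```

```text
clock 6.6 cur [0.4943 0.2623 0.0282] yaw 168.0 q1,q6 [ 0.49 -0.87] gap 0.211 grip 60.5
yaw 168.5 delta mm [-1.1  0.8  1.7] rot [-0.1  0.  -0.5]
yaw 348.5 delta mm [-1.1  0.8  1.7] rot [1.000e-01 1.000e-01 1.795e+02]
```

View pics/p1.png

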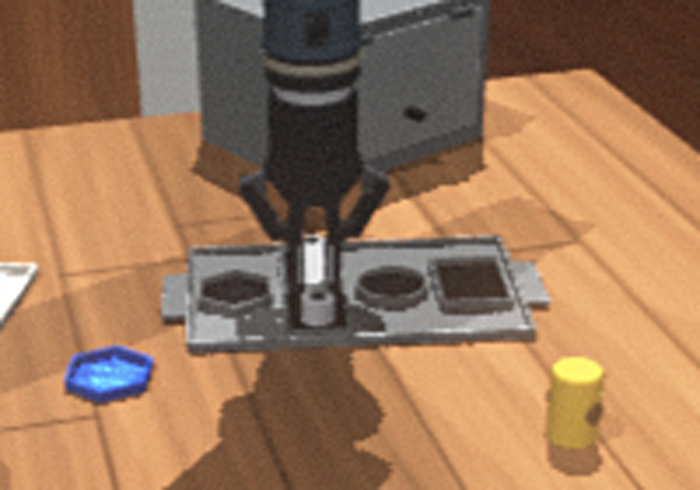

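The picture shows the crank held over the trough at crop (317,290), between the walls. I'll lower it the last bit, release and rise.

send_rows --delta_pos '[[0,0,2],[0,0,2],[0,0,2],[0,0,2],[0,0,2],[0,0,2],[0,0,-30],[0,0,-75],[0,0,-110],[0,0,-110]]' --rotation '[[0,0,0],[0,0,0],[0,0,0],[0,0,0],[0,0,0],[0,0,0],[0,0,0],[0,0,0],[0,0,0],[0,0,0]]' --gripper '[1,1,0.1,0.1,0.1,0.1,0,-1,-1,-1]'

```text
clock: 7.65
tcp_pos: [0.4963, 0.2633, 0.1423]
ee_rot: [[-0.208, -0.978, 0.007], [-0.978, 0.208, 0.004], [-0.005, -0.006, -1.0]]
force: [0.5, -0.5, 0.5]
finger_gap: 0.974
grip_force: 0.0
```

```bash
cat > m2.py <<'E'
from fit import *
S={n:vision.snapshot(n) for n in("top","side")}
def seg(s,p,f,z=.012):
    u,v=proj(s,[*p,z]).astype(int); hsv=cv2.cvtColor(s["img"],cv2.COLOR_RGB2HSV).astype(int); m=f(hsv).astype(np.uint8)
    w=np.zeros_like(m); w[v-30:v+30,u-30:u+30]=1; return fill(m*w)
grey=lambda h:(h[...,1]<75)&(h[...,2]>85); yel=lambda h:(h[...,0]>22)&(h[...,0]<38)&(h[...,1]>120)
for k,p,f,yw,z in (("nut",(.639,-.167),grey,[0,.35,.7],.012),("tin",(.471,-.312),grey,[.29],.013),("mallet",(.622,-.014),yel,[0],.03)):
    vs=[(s,seg(s,p,f,z)) for s in S.values()]
    for u in ([vs[0]],[vs[1]],vs):
        r=fit(u,k,p,yw); print(k,r.x.round(4),round(np.degrees(r.x[2]),1),round(r.fun,3))
a=S["top"]["img"][100:240,110:260,::-1]; cv2.imwrite("pics/p2.png",cv2.resize(a,None,fx=3.5,fy=3.5,interpolation=2))
E
python3 m2.py; python3 go.py .4712 -.3123 .1 106.7
```

```text
nut [ 0.6406 -0.1676  0.2864] 16.4 0.067
nut [ 0.6399 -0.1645  0.3987] 22.8 0.065
nut [ 0.6402 -0.1662  0.3124] 17.9 0.192
tin [ 0.4722 -0.3131  0.2703] 15.5 0.063
tin [ 0.4719 -0.3103  0.3125] 17.9 0.089
tin [ 0.4723 -0.3124  0.2726] 15.6 0.194
mallet [ 6.237e-01 -1.280e-02 -4.000e-04] -0.0 0.259
mallet [ 0.6223 -0.0141 -0.0374] -2.1 2.605
mallet [ 0.6226 -0.0138 -0.0479] -2.7 2.869
clock 7.75 cur [0.4942 0.2623 0.138 ] yaw 168.0 q1,q6 [ 0.49 -0.87] gap 0.998 grip 0.0
yaw 106.7 delta mm [566.8 -97.   37.6] rot [-0.   0.1 61.3]
yaw 286.7 delta mm [566.8 -97.   37.6] rot [-1.000e-01 -0.000e+00 -1.187e+02]
```

View pics/p2.png

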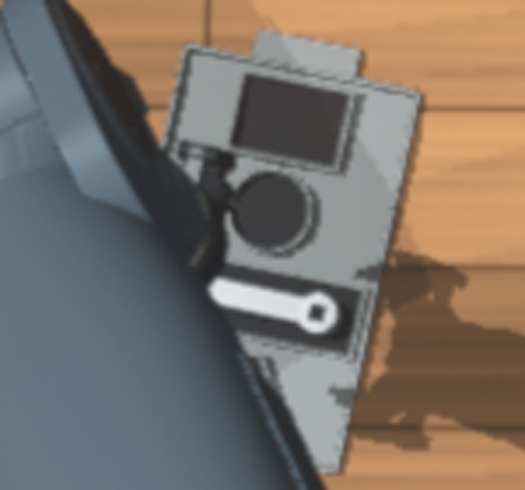

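The crank lies in the trough at crop (280,303). Tin next, at (.472,-.3115) with its long axis at 16.5°.

send_rows --delta_pos '[[566,-98,38],[566,-98,38],[566,-98,38],[566,-98,38],[566,-98,38],[566,-98,38],[566,-98,38],[566,-98,38],[566,-98,38],[566,-98,38]]' --rotation '[[0,0,61.3],[0,0,61.3],[0,0,61.3],[0,0,61.3],[0,0,61.3],[0,0,61.3],[0,0,61.3],[0,0,61.3],[0,0,61.3],[0,0,61.3]]' --gripper '[-1,-1,-1,-1,-1,-1,-1,-1,-1,-1]'

```text
clock: 8.75
tcp_pos: [0.4734, -0.2381, 0.1028]
ee_rot: [[-0.958, -0.287, -0.002], [-0.287, 0.958, 0.001], [0.002, 0.002, -1.0]]
force: [2.7, 0.3, -0.5]
finger_gap: 0.993
grip_force: 0.0
```

```bash
python3 go.py .472 -.3115 .1 106.5
```

```text
clock 8.75 cur [ 0.4734 -0.2381  0.1028] yaw 106.7 q1,q6 [-0.47 -0.76] gap 0.993 grip 0.0
yaw 106.5 delta mm [ 22.4 -69.9   2.7] rot [ 0.1 -0.1  0.2]
yaw 286.5 delta mm [ 22.4 -69.9   2.7] rot [ 2.000e-01  1.000e-01 -1.798e+02]
```

send_rows --delta_pos '[[22,-70,3],[22,-70,3],[22,-70,3],[22,-70,20]]' --rotation '[[0,0,0],[0,0,0],[0,0,0],[0,0,0]]' --gripper '[-1,-1,-1,-1]'

```text
clock: 9.15
tcp_pos: [0.4738, -0.3105, 0.0842]
ee_rot: [[-0.958, -0.286, 0.001], [-0.286, 0.958, -0.0], [-0.0, -0.0, -1.0]]
force: [0.7, 0.7, -0.8]
finger_gap: 1.001
grip_force: 0.0
```

```bash
python3 go.py .472 -.3115 .021 106.5
```

```text
clock 9.15 cur [ 0.4738 -0.3105  0.0842] yaw 106.6 q1,q6 [-0.58 -0.87] gap 1.001 grip 0.0
yaw 106.5 delta mm [ 2.  -0.4 63.2] rot [-0.   0.   0.1]
yaw 286.5 delta mm [ 2.  -0.4 63.2] rot [  -0.    -0.  -179.9]
```

send_rows --delta_pos '[[1,0,40],[1,0,60],[1,0,61],[1,0,61],[1,0,61],[1,0,61],[1,0,61],[1,0,61],[1,0,20],[1,0,-30]]' --rotation '[[0,0,0],[0,0,0],[0,0,0],[0,0,0],[0,0,0],[0,0,0],[0,0,0],[0,0,0],[0,0,0],[0,0,0]]' --gripper '[-1,-1,-1,1,1,1,1,1,1,1]'

```text
clock: 10.15
tcp_pos: [0.4716, -0.3093, 0.1144]
ee_rot: [[-0.958, -0.287, -0.003], [-0.287, 0.958, 0.002], [0.002, 0.003, -1.0]]
force: [0.7, -0.9, -0.6]
finger_gap: 0.429
grip_force: 60.7
```

```bash
python3 go.py .631 .236 .1 168.3
```

```text
clock 10.15 cur [ 0.4716 -0.3093  0.1144] yaw 106.7 q1,q6 [-0.58 -0.87] gap 0.429 grip 60.7
yaw 168.3 delta mm [-309.3  476.5   15. ] rot [  0.2  -0.  -61.6]
yaw 348.3 delta mm [-309.3  476.5   15. ] rot [ -0.   -0.3 118.4]
```

send_rows --delta_pos '[[-309,477,-5],[-309,477,-5],[-309,477,-5],[-309,477,-5],[-309,477,-5],[-309,477,-5],[-309,477,-5],[-309,477,-5],[-309,477,-5],[-309,477,-5]]' --rotation '[[0,0,-61.6],[0,0,-61.6],[0,0,-61.6],[0,0,-61.6],[0,0,-61.6],[0,0,-61.6],[0,0,-61.6],[0,0,-61.6],[0,0,-61.6],[0,0,-61.6]]' --gripper '[1,1,1,1,1,1,1,1,1,1]'

```text
clock: 11.15
tcp_pos: [0.6131, 0.1721, 0.1197]
ee_rot: [[-0.203, -0.979, 0.001], [-0.979, 0.203, 0.0], [-0.0, -0.001, -1.0]]
force: [0.4, -0.9, -0.3]
finger_gap: 0.425
grip_force: 60.8
```

```bash
python3 go.py .631 .236 .06 168.3
```

```text
clock 11.15 cur [0.6131 0.1721 0.1197] yaw 168.3 q1,q6 [ 0.27 -1.09] gap 0.425 grip 60.8
yaw 168.3 delta mm [-66.2  -4.5  59.7] rot [-0.1  0.  -0. ]
yaw 348.3 delta mm [-66.2  -4.5  59.7] rot [0.0e+00 1.0e-01 1.8e+02]
```

send_rows --delta_pos '[[-66,-4.5,0],[-66,-4.5,0],[-66,-4.5,30],[-66,-4.5,60],[-66,-4.5,60],[-66,-4.5,60]]' --rotation '[[0,0,0],[0,0,0],[0,0,0],[0,0,0],[0,0,0],[0,0,0]]' --gripper '[1,1,1,1,1,1]'

```text
clock: 11.75
tcp_pos: [0.6304, 0.2331, 0.0594]
ee_rot: [[-0.203, -0.979, -0.001], [-0.979, 0.203, -0.0], [0.001, 0.001, -1.0]]
force: [0.5, -0.1, -1.0]
finger_gap: 0.426
grip_force: 60.7
```

```bash
python3 go.py .631 .236 .027 168.3
```

```text
clock 11.75 cur [0.6304 0.2331 0.0594] yaw 168.3 q1,q6 [ 0.35 -1.01] gap 0.426 grip 60.7
yaw 168.3 delta mm [-3.  -0.  32.4] rot [ 0. -0. -0.]
yaw 348.3 delta mm [-3.  -0.  32.4] rot [-1.0e-01 -1.0e-01  1.8e+02]
```

send_rows --delta_pos '[[-2,0,20],[-2,0,30],[-2,0,32],[-2,0,32],[-2,0,32],[-2,0,32],[-2,0,32],[-2,0,32],[-2,0,-10],[-2,0,-55]]' --rotation '[[0,0,0],[0,0,0],[0,0,0],[0,0,0],[0,0,0],[0,0,0],[0,0,0],[0,0,0],[0,0,0],[0,0,0]]' --gripper '[1,1,1,1,-0.3,-0.3,-0.3,-0.3,-0.3,-1]'

```text
clock: 12.75
tcp_pos: [0.6297, 0.2351, 0.113]
ee_rot: [[-0.203, -0.979, -0.004], [-0.979, 0.203, -0.002], [0.002, 0.004, -1.0]]
force: [1.5, 1.1, 0.1]
finger_gap: 0.799
grip_force: 0.0
```

```bash
python3 go.py .640 -.166 .12 110
python3 - <<'E'
from h import *
s=vision.snapshot("side"); cv2.imwrite("pics/p3.png",cv2.resize(s["img"][100:240,200:400,::-1],None,fx=3.5,fy=3.5,interpolation=2))
E
```

```text
clock 12.75 cur [0.6297 0.2351 0.113 ] yaw 168.3 q1,q6 [ 0.36 -1.01] gap 0.799 grip 0.0
yaw 110.0 delta mm [390.6 -91.5  -6.4] rot [ 0.1 -0.2 58.3]
yaw 290.0 delta mm [390.6 -91.5  -6.4] rot [ 3.000e-01  1.000e-01 -1.217e+02]
```

View pics/p3.png

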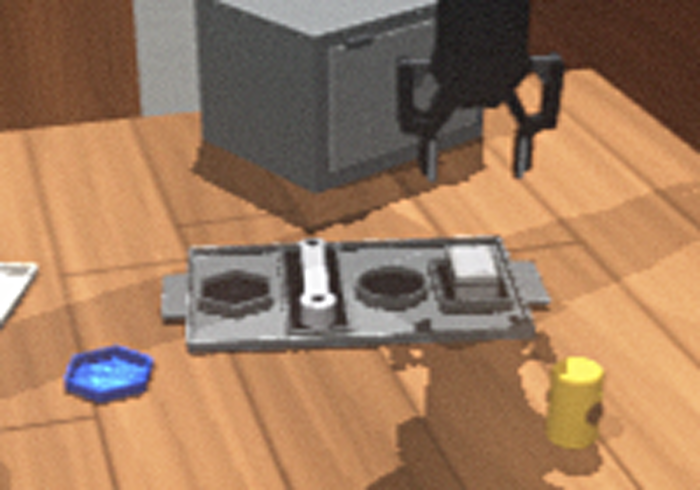

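Tin at crop (473,268) sits inside the rectangular pocket, and the crank at (315,285) is in its trough. Next the nut, gripped on the flats at 78.5°.

send_rows --delta_pos '[[391,-91.5,-6],[391,-91.5,-6],[391,-91.5,-6],[391,-91.5,-6],[391,-91.5,-6],[391,-91.5,-6],[391,-91.5,-6],[391,-91.5,-6],[391,-91.5,-6],[391,-91.5,10]]' --rotation '[[0,0,89.8],[0,0,89.8],[0,0,89.8],[0,0,89.8],[0,0,89.8],[0,0,89.8],[0,0,89.8],[0,0,89.8],[0,0,89.8],[0,0,89.8]]' --gripper '[-1,-1,-1,-1,-1,-1,-1,-1,-1,-1]'

```text
clock: 13.8
tcp_pos: [0.6422, -0.1686, 0.1054]
ee_rot: [[-0.99, 0.143, 0.004], [0.143, 0.99, -0.001], [-0.004, -0.001, -1.0]]
force: [1.5, 0.7, -0.5]
finger_gap: 1.001
grip_force: 0.0
```

```bash
python3 go.py .640 -.166 .06 78.5
```

```text
clock 13.8 cur [ 0.6422 -0.1686  0.1054] yaw 81.8 q1,q6 [-0.26 -0.11] gap 1.001 grip 0.0
yaw 78.5 delta mm [ 2.8  2.3 45.4] rot [-0.   0.2  3.3]
yaw 258.5 delta mm [ 2.8  2.3 45.4] rot [  -0.3   -0.  -176.7]
```

send_rows --delta_pos '[[2,1,20],[2,1,40],[2,1,45],[2,1,45]]' --rotation '[[0,0,3.3],[0,0,3.3],[0,0,3.3],[0,0,3.3]]' --gripper '[-1,-1,-1,-1]'

```text
clock: 14.2
tcp_pos: [0.6389, -0.1645, 0.0582]
ee_rot: [[-0.982, 0.19, -0.002], [0.19, 0.982, 0.0], [0.002, 0.0, -1.0]]
force: [0.4, -0.0, -0.2]
finger_gap: 0.999
grip_force: 0.0
```

```bash
python3 go.py .640 -.166 .021 78.5
```

```text
clock 14.2 cur [ 0.6389 -0.1645  0.0582] yaw 79.1 q1,q6 [-0.25 -0.06] gap 0.999 grip 0.0
yaw 78.5 delta mm [-1.5 -1.3 37.2] rot [ 0.  -0.1  0.6]
yaw 258.5 delta mm [-1.5 -1.3 37.2] rot [ 1.000e-01  0.000e+00 -1.794e+02]
```

send_rows --delta_pos '[[-1,-1,25],[-1,-1,36],[-1,-1,37],[-1,-1,37],[-1,-1,37],[-1,-1,37],[-1,-1,37],[-1,-1,37]]' --rotation '[[0,0,0],[0,0,0],[0,0,0],[0,0,0],[0,0,0],[0,0,0],[0,0,0],[0,0,0]]' --gripper '[-1,-1,-1,1,1,1,1,1]'

```text
clock: 15.0
tcp_pos: [0.6409, -0.166, 0.0232]
ee_rot: [[-0.982, 0.19, 0.002], [0.19, 0.982, -0.001], [-0.002, -0.0, -1.0]]
force: [-0.3, 1.1, 6.0]
finger_gap: 0.445
grip_force: 61.1
```

```bash
python3 go.py .4252 .2775 .13 78.5
```

```text
clock 15.0 cur [ 0.6409 -0.166   0.0232] yaw 79.0 q1,q6 [-0.25 -0.06] gap 0.445 grip 61.1
yaw 78.5 delta mm [ 295.8  394.4 -107.5] rot [-0.   0.1  0.5]
yaw 258.5 delta mm [ 295.8  394.4 -107.5] rot [  -0.2   -0.  -179.5]
```

send_rows --delta_pos '[[0,0,-40],[0,0,-80],[296,394,-107],[296,394,-107],[296,394,-107],[296,394,-107],[296,394,-107],[296,394,-107],[296,394,-107],[296,394,-107]]' --rotation '[[0,0,0],[0,0,0],[0,0,0],[0,0,0],[0,0,0],[0,0,0],[0,0,0],[0,0,0],[0,0,0],[0,0,0]]' --gripper '[1,1,1,1,1,1,1,1,1,1]'

```text
clock: 16.0
tcp_pos: [0.4642, 0.1949, 0.1243]
ee_rot: [[-0.982, 0.19, 0.001], [0.19, 0.982, 0.0], [-0.001, 0.0, -1.0]]
force: [0.8, 1.1, -0.7]
finger_gap: 0.449
grip_force: 61.0
```

```bash
python3 go.py .4252 .2775 .06 78.5
```

```text
clock 16.0 cur [0.4642 0.1949 0.1243] yaw 79.0 q1,q6 [0.4  0.59] gap 0.449 grip 61.0
yaw 78.5 delta mm [54.  73.7 64.2] rot [0.  0.  0.5]
yaw 258.5 delta mm [54.  73.7 64.2] rot [-1.000e-01  0.000e+00 -1.795e+02]
```

send_rows --delta_pos '[[54,74,0],[54,74,0],[54,74,20],[54,74,50],[54,74,64],[54,74,64],[54,74,64]]' --rotation '[[0,0,0],[0,0,0],[0,0,0],[0,0,0],[0,0,0],[0,0,0],[0,0,0]]' --gripper '[1,1,1,1,1,1,1]'

```text
clock: 16.7
tcp_pos: [0.4264, 0.2763, 0.0601]
ee_rot: [[-0.982, 0.19, -0.0], [0.19, 0.982, -0.0], [0.0, -0.0, -1.0]]
force: [-0.3, -0.4, -1.3]
finger_gap: 0.445
grip_force: 61.0
```

```bash
python3 go.py .4252 .2775 .0275 78.5
```

```text
clock 16.7 cur [0.4264 0.2763 0.0601] yaw 79.0 q1,q6 [0.57 0.77] gap 0.445 grip 61.0
yaw 78.5 delta mm [ 1.5  1.  32.6] rot [-0.  -0.   0.5]
yaw 258.5 delta mm [ 1.5  1.  32.6] rot [   0.    -0.  -179.5]
```

send_rows --delta_pos '[[1,1,20],[1,1,30],[1,1,32],[1,1,32],[1,1,32],[1,1,32],[1,1,32],[1,1,32],[1,1,-10],[1,1,-60]]' --rotation '[[0,0,0],[0,0,0],[0,0,0],[0,0,0],[0,0,0],[0,0,0],[0,0,0],[0,0,0],[0,0,0],[0,0,0]]' --gripper '[1,1,1,1,-0.4,-0.4,-0.4,-0.4,-0.4,-1]'

```text
clock: 17.7
tcp_pos: [0.4242, 0.2765, 0.1192]
ee_rot: [[-0.982, 0.19, -0.004], [0.19, 0.982, -0.003], [0.003, -0.003, -1.0]]
force: [0.6, 0.8, -0.4]
finger_gap: 0.854
grip_force: 0.0
```

```bash
python3 - <<'E'
from fit import *
S={n:vision.snapshot(n) for n in("top","side")}; p=(.623,-.012); vs=[]
for n,s in S.items():
    u,v=proj(s,[*p,.03]).astype(int); h=cv2.cvtColor(s["img"],cv2.COLOR_RGB2HSV).astype(int)
    m=((h[...,0]>22)&(h[...,0]<40)&(h[...,1]>150)).astype(np.uint8); w=np.zeros_like(m); w[v-25:v+25,u-25:u+25]=1
    m=cv2.morphologyEx(fill(m*w),cv2.MORPH_CLOSE,np.ones((5,5))); ys,xs=np.nonzero(m); print(n,xs.min(),xs.max(),ys.min(),ys.max(),m.sum()); vs.append((s,m))
for u in ([vs[0]],[vs[1]],vs):
    r=fit(u,"mallet",p,[0]); print(r.x.round(4),round(r.fun,3))
# top disc centre at z=.06
ys,xs=np.nonzero(vs[0][1]); print("top disc",ray(S["top"],ys.mean(),xs.mean(),.055))
s=S["side"]["img"]; cv2.imwrite("pics/p4.png",np.vstack([cv2.resize(s[150:240,200:400,::-1],None,fx=3,fy=3,interpolation=2),cv2.resize(S["top"]["img"][100:200,200:400,::-1],None,fx=3,fy=3,interpolation=2)]))
E
python3 go.py .623 -.012 .15 78.5
```

```text
top 279 293 126 144 214
side 368 371 206 208 5
[ 0.625  -0.0132  0.0067] 0.252
[ 0.6537 -0.1173  0.4667] 1.0
[ 0.6537 -0.1173  0.4667] 2.0
top disc [ 0.62021949 -0.01375371  0.055     ]
clock 17.8 cur [0.4283 0.2792 0.1255] yaw 79.0 q1,q6 [0.58 0.77] gap 0.995 grip 0.0
yaw 78.5 delta mm [-246.6 -248.8  -24.5] rot [0.4 0.4 0.5]
yaw 258.5 delta mm [-246.6 -248.8  -24.5] rot [  -0.6    0.6 -179.5]
```

View pics/p4.png

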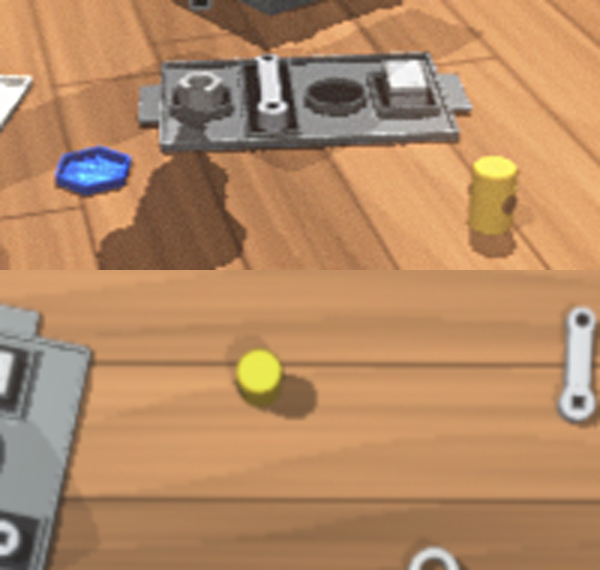

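Nut, crank and tin all sit in their pockets in the side crop, at (202,95), (268,95) and (405,85). The mallet stands with its top disc centred at top px (286.2,133.8) and side px (365,206). Its eye faces about -73°, so I'll grip across it.

```bash
python3 - <<'E'
from h import *
t=vision.snapshot("top"); s=vision.snapshot("side")
print(ray(t,133.6,285.8,.06), ray(s,205.7,364.7,.06))
E
python3 go.py .622 -.013 .14 20
```

```text
[ 0.6218519  -0.01327062  0.06      ] [ 0.62170953 -0.01554651  0.06      ]
clock 17.9 cur [0.4263 0.2779 0.121 ] yaw 79.0 q1,q6 [0.58 0.77] gap 1.001 grip 0.0
yaw 20.0 delta mm [-247.5 -248.3  -19. ] rot [ 0.2  0.1 59. ]
yaw 200.0 delta mm [-247.5 -248.3  -19. ] rot [-1.00e-01  2.00e-01 -1.21e+02]
```

send_rows --delta_pos '[[-248,-249,-19],[-248,-249,-19],[-248,-249,-19],[-248,-249,-19],[-248,-249,-19],[-248,-249,-19],[-248,-249,-19],[-248,-249,-19],[-248,-249,-19],[-248,-249,-19]]' --rotation '[[0,0,59],[0,0,59],[0,0,59],[0,0,59],[0,0,59],[0,0,59],[0,0,59],[0,0,59],[0,0,59],[0,0,59]]' --gripper '[-1,-1,-1,-1,-1,-1,-1,-1,-1,-1]'

```text
clock: 18.9
tcp_pos: [0.6205, -0.0136, 0.1374]
ee_rot: [[-0.344, 0.939, -0.003], [0.939, 0.344, 0.0], [0.001, -0.002, -1.0]]
force: [0.7, 0.7, 0.4]
finger_gap: 1.001
grip_force: 0.0
```

```bash
python3 go.py .622 -.014 .032 20
```

```text
clock 18.9 cur [ 0.6205 -0.0136  0.1374] yaw 20.1 q1,q6 [-0.02  1.2 ] gap 1.001 grip 0.0
yaw 20.0 delta mm [ -1.    1.5 105.4] rot [-0.1 -0.1  0.1]
yaw 200.0 delta mm [ -1.    1.5 105.4] rot [ 1.000e-01 -2.000e-01 -1.799e+02]
```

send_rows --delta_pos '[[-1,1,40],[-1,1,80],[-1,1,100],[-1,1,104],[-1,1,104],[-1,1,104],[-1,1,104],[-1,1,104],[-1,1,104],[-1,1,104]]' --rotation '[[0,0,0],[0,0,0],[0,0,0],[0,0,0],[0,0,0],[0,0,0],[0,0,0],[0,0,0],[0,0,0],[0,0,0]]' --gripper '[-1,-1,-1,-1,-1,1,1,1,1,1]'

```text
clock: 19.9
tcp_pos: [0.6236, -0.0148, 0.0361]
ee_rot: [[-0.343, 0.939, 0.002], [0.939, 0.343, 0.0], [-0.001, 0.002, -1.0]]
force: [-0.3, 0.3, 7.2]
finger_gap: 0.452
grip_force: 60.1
```

```bash
python3 go.py .5624 .2495 .14 78.5
```

```text
clock 19.9 cur [ 0.6236 -0.0148  0.0361] yaw 20.0 q1,q6 [-0.02  1.2 ] gap 0.452 grip 60.1
yaw 78.5 delta mm [ 269.2   33.2 -104. ] rot [  0.1   0.1 -58.5]
yaw 258.5 delta mm [ 269.2   33.2 -104. ] rot [ 1.000e-01 -1.000e-01  1.215e+02]
```

send_rows --delta_pos '[[0,0,-40],[0,0,-80],[269,33,-104],[269,33,-104],[269,33,-104],[269,33,-104],[269,33,-104],[269,33,-104],[269,33,-104],[269,33,-104]]' --rotation '[[0,0,0],[0,0,0],[0,0,-58.5],[0,0,-58.5],[0,0,-58.5],[0,0,-58.5],[0,0,-58.5],[0,0,-58.5],[0,0,-58.5],[0,0,-58.5]]' --gripper '[1,1,1,1,1,1,1,1,1,1]'

```text
clock: 20.9
tcp_pos: [0.5614, 0.2502, 0.139]
ee_rot: [[-0.981, 0.195, 0.0], [0.195, 0.981, -0.0], [-0.0, -0.0, -1.0]]
force: [0.1, -0.3, -1.7]
finger_gap: 0.45
grip_force: 61.0
```

```bash
python3 go.py .5624 .2495 .07 78.5
```

```text
clock 20.9 cur [0.5614 0.2502 0.139 ] yaw 78.7 q1,q6 [0.42 0.62] gap 0.45 grip 61.0
yaw 78.5 delta mm [-1.1 -0.5 69. ] rot [-0.   0.   0.2]
yaw 258.5 delta mm [-1.1 -0.5 69. ] rot [  -0.    -0.  -179.8]
```

send_rows --delta_pos '[[-1,0,30],[-1,0,60],[-1,0,84],[-1,0,94],[-1,0,96],[-1,0,96],[-1,0,96]]' --rotation '[[0,0,0],[0,0,0],[0,0,0],[0,0,0],[0,0,0],[0,0,0],[0,0,0]]' --gripper '[1,1,1,1,1,1,1]'

```text
clock: 21.6
tcp_pos: [0.5637, 0.2492, 0.0441]
ee_rot: [[-0.98, 0.2, 0.002], [0.2, 0.98, 0.001], [-0.002, 0.001, -1.0]]
force: [-0.1, 0.2, -1.7]
finger_gap: 0.451
grip_force: 61.0
```

```bash
python3 go.py .5624 .2495 .0405 78.5
python3 - <<'E'
from h import *
s=vision.snapshot("side"); cv2.imwrite("pics/p5.png",cv2.resize(s["img"][130:230,240:360,::-1],None,fx=5,fy=5,interpolation=2))
E
```

```text
clock 21.6 cur [0.5637 0.2492 0.0441] yaw 78.5 q1,q6 [0.42 0.62] gap 0.451 grip 61.0
yaw 78.5 delta mm [1.3 0.  3.5] rot [ 0.1  0.1 -0. ]
yaw 258.5 delta mm [1.3 0.  3.5] rot [ 2.0e-01 -1.0e-01  1.8e+02]
```

View pics/p5.png

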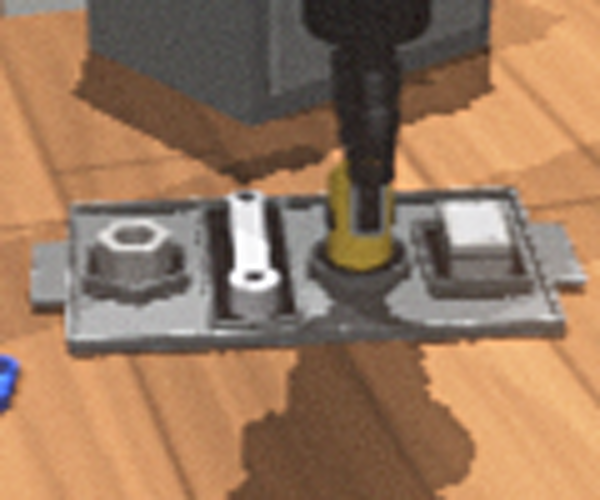

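The mallet is centred in the round pocket at crop (360,262), still about 3 mm up. Lowering gently.

send_rows --delta_pos '[[0,0,2],[0,0,3],[0,0,3],[0,0,3]]' --rotation '[[0,0,0],[0,0,0],[0,0,0],[0,0,0]]' --gripper '[1,1,1,1]'

```text
clock: 22.05
tcp_pos: [0.5634, 0.2493, 0.0411]
ee_rot: [[-0.98, 0.199, 0.002], [0.199, 0.98, 0.001], [-0.002, 0.001, -1.0]]
force: [-1.3, -0.8, 7.9]
finger_gap: 0.452
grip_force: 62.0
```

Contact with the floor (7.9 N). Release, rise and swing aside.

send_rows --delta_pos '[[0,0,0],[0,0,0],[0,0,0],[0,0,0],[0,0,-15],[0,0,-60],[0,0,-110],[0,0,-150],[0,-50,-160],[0,-100,-160]]' --rotation '[[0,0,0],[0,0,0],[0,0,0],[0,0,0],[0,0,0],[0,0,0],[0,0,0],[0,0,0],[0,0,0],[0,0,0]]' --gripper '[-0.5,-0.5,-0.5,-0.5,-0.5,-0.5,-0.5,-0.5,-0.5,-0.5]'

```text
clock: 23.05
tcp_pos: [0.5441, 0.1522, 0.2019]
ee_rot: [[-0.981, 0.196, 0.004], [0.196, 0.981, 0.001], [-0.004, 0.002, -1.0]]
force: [0.6, -1.7, -0.7]
finger_gap: 0.753
grip_force: 0.0
```

send_rows --delta_pos '[[50,-50,0],[100,-100,0],[150,-150,0],[150,-200,0],[150,-250,0],[150,-300,0],[150,-300,0],[150,-300,0]]' --rotation '[[0,0,0],[0,0,0],[0,0,0],[0,0,0],[0,0,0],[0,0,0],[0,0,0],[0,0,0]]' --gripper '[-0.5,-0.5,-0.5,-0.5,-0.5,-0.5,-0.5,-0.5]'

```text
clock: 23.85
tcp_pos: [0.3345, -0.1171, 0.2]
ee_rot: [[-0.978, 0.207, 0.0], [0.207, 0.978, -0.002], [-0.001, -0.002, -1.0]]
force: [0.8, 0.4, -0.1]
finger_gap: 0.746
grip_force: 0.0
```

Run:
```python
from h import *
S={n:vision.snapshot(n) for n in("top","side")}
P=dict(crank_center=((.4938,.2632),.015),nut_center=((.4252,.2772),.017),tin_center=((.631,.236),.018),mallet_center=((.5624,.2493),.035))
for n,s in S.items():
    for k,(p,z) in P.items():
        for d in spotter.cut_out(n,k):
            v,u=np.nonzero(d["mask"]); q=ray(s,v.mean(),u.mean(),z)[:2]
            if np.hypot(*(q-p))<.03: print(n,k,round(d["p"],2),q.round(4),"off mm",((q-p)*1e3).round(1)); break
cv2.imwrite("pics/p6.png",np.hstack([cv2.resize(S["top"]["img"][100:245,130:240,::-1],(396,522),interpolation=2),cv2.resize(S["side"]["img"][140:270,245:345,::-1],(402,522),interpolation=2)]))
```

```text
top crank_center 0.9 [0.4949 0.2626] off mm [ 1.1 -0.6]
top nut_center 0.63 [0.4249 0.2762] off mm [-0.3 -1. ]
top tin_center 0.91 [0.6319 0.231 ] off mm [ 0.9 -5. ]
top mallet_center 0.76 [0.5619 0.2487] off mm [-0.5 -0.6]
side crank_center 0.47 [0.4939 0.2616] off mm [ 0.1 -1.6]
side nut_center 0.66 [0.4346 0.2815] off mm [9.4 4.3]
side tin_center 0.66 [0.6316 0.2356] off mm [ 0.6 -0.4]
side mallet_center 0.66 [0.5595 0.2475] off mm [-2.9 -1.8]
```

View pics/p6.png

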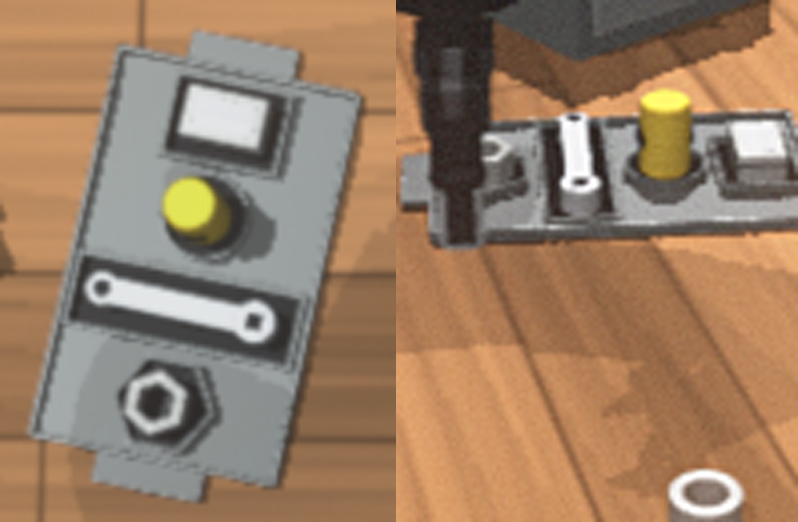

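All four pieces sit centred and flat in their pockets. In the left crop the tin is at (225,115), the mallet at (200,212), the crank at (180,305) and the nut at (155,402). The side view of the nut is partly hidden by the gripper, which explains its offset there. Handing in.

```bash
python3 -c "
from h import *
print(ctrl.finish_job())"
```

```text
the job is handed in; nothing more can be done
None
```

I handed the job in at about 24 s of the 93 s. The last pictures show the crank, nut, tin and mallet head each released in its own pocket, within about 5 mm of centre in the top view. I never reached for the short crank or the collar. The hand-in returned no verdict.

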